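# Proof-pull a soldered brass bow on the bench gauge

### The arm

A 6-joint arm with a two-finger parallel gripper is mounted at the origin on the work surface. World frame = base frame: x ahead of the robot, y to its left, z up, the work surface at z = 0. Lengths are in m, angles in rad, forces in N, time in s.
With the tool pointing down it reaches from about 0.3 to 0.875 m from the base axis. Payload 4.2 kg.
Tool frame: the origin (TCP) lies at the very end of the fingers, on their centre line; the grasp point (between the pads) lies bot.grasp_offset behind it (bot.grasp_offset is the distance from the TCP to the grasp point, in m); z points along the fingers, y is the line along which they close (so a half turn about z gives the same grasp; the last joint's range is limited). The gripper opens to 85 mm and grips with 20 to 120 N. Pads are 22 mm wide; open, the fingers measure 114 mm over their backs; the gripper's body (76 mm by 85 mm) begins 54 mm behind the grasp point. The pads swing forward as they close: fully open they stand 13 mm farther back than shut.
Start: joints at [-1.139, 0.32, 1.565, -0, 1.257, -0.02], TCP at [0.251, -0.517, 0.231] pointing down, gripper open.
Joint ranges: [-3.11, 3.11], [-0.84, 2.01], [0.21, 2.61], [-1.34, 4.49], [0.05, 2.63], [-2.56, 2.56]. Speed limits (rad/s): [2.57, 2.57, 3.14, 3.14, 3.14, 3.14].

### API

Orientations are given as a rotation vector (axis times angle).
In Python, from workcell import bot gives the robot as it stands.
- The arm moves only by the tool move_arm, never from a script. Its arguments are lists of equal length, an entry for each row: "dp": the shift along the tool's x, y, z in m, a list of three; "dr": the turn, a rotation vector about the tool's x, y, z in rad, a list of three; "fingers": the closure in counts, from 0 (fully open) to 255 (shut). In form: {"dp": [[dx, dy, dz], ...], "dr": [[ax, ay, az], ...], "fingers": [fingers, ...]}. A call has exactly 5 rows; each row shifts and turns the commanded pose from where the row before left it, along the tool's axes as they then stand; what a row does not reach is not made up. A row lasts 1/8 s, in which the tool goes at most 62.5 mm and 10.7 degrees, less where a joint would pass 70% of its speed; a pose out of reach is approached as far as the arm can. A call is refused whole if a number of a shift passes 0.0625 or a number of a turn 0.188, either way. A call with a gripper value outside its range is refused whole. The fingers move at their own pace and stop on an object; "squeeze" is the grip in N (left out, the last holds). Time passes only in rows, so rows that do not move let the fingers close, or fill a call up. It gives the time, the measured TCP pose, the force, the opening and the grip force at its end, in the units of the state.
- bot.state(): the state, without advancing time (a new reading comes with each control period).
- bot.snapshot(name): name is "scene" or "top"; returns (picture, depth): 400x640x3 uint8, blue, green, red; 400x640 float32, m along the optical axis (not along the pixel's ray), 0 where there is no reading.
- bot.camera_params(name): a dict with "camera_matrix" (3x3 intrinsics, pixels), "k1" (the pictures are not rectified: a ray, as slopes to the right and down, at radius r is drawn at 1 + k1 r^2 times it, then the intrinsics apply), "rvec" (rotation vector, rad) and "tvec" (3), from world to camera coordinates, as OpenCV has them. Camera axes: x right, y down, z forward; pixel columns grow to the right and rows downward; lengths in m; the calibration is good to about 2 mm. A picture is of the moment at which its call begins. camera_params takes no time and is no camera call.
- bot.close_job(): hands the job in; it is judged then, once.
The state is a dict: "clock": time; "joint_pos": joint angles; "qd": joint speeds; "joint_efforts": joint torques, N m; "ee_pos": TCP position; "tool_rot": TCP orientation; "contact_force": force on the tool from outside, world axes, zero at the start; "moment": the same for the moment, N m; "opening": opening from 0.0 (shut) to 1.0 (fully open); "gripper_force": force on a finger pad.
Only numpy, scipy, OpenCV 4.12 (cv2) and the standard library are available. Lean on these libraries where they do the work, as an engineer would, in place of code of your own. Each camera call takes 0.05 s, during which the arm holds its last target. There are 200 camera calls.

### The job

A freshly soldered brass bow is fixed to the draw-bar of the sprung pull gauge on the bench. Proof-load it: take the bow with a light grip (no more than about 40 N of squeeze) and draw it slowly straight out until the gauge's pointer stands between the two prongs of the steel rider on the scale, without pulling on past the rider, and hold it there for two seconds. Then ease it all the way home (do not let it snap back) and let go; leave the rider, the hammer and the brush as they are.

Things in the scene. Friction and masses are not known exactly. Their poses are not given: they have to be found in the camera images.
- gauge: Bench pull gauge, bolted to the bench: grey housing 160 x 80 mm, top at height 64 mm, on a dark steel base 190 x 120 x 12 mm, with a white scale (ticks every 10 mm) on top. Origin at bench height; housing spans x +25 to +185 mm, base +15 to +205 mm. Its -x axis is the pull direction; z up.
- drawbar: Sprung draw-bar with brass bow and pointer, one rigid piece sliding only along the gauge's x. Axes as the gauge. Origin: middle of the bow's outer cross-bar (round brass, 10 mm thick, 104 mm long along y), height 52 mm, 70 mm in front of the gauge's origin when home. Travel 100 mm towards -x; spring: 2 N at home, +1 N per 10 mm. Squeeze it with 40 N per finger at most.
- bow_window (a point): Centre of the free opening of the level brass bow, just behind its cross-bar: 60 mm (x) by 90 mm (y), open above and below, ringed by 10 mm rod; 35 mm behind (+x) the cross-bar. The bench is 47 mm under the rod. Moves with the draw-bar.
- pointer_tip (a point): Tip of the dark steel pointer (3 mm thick blade along y, on a 16 x 14 mm block, on top of the housing); moves with the draw-bar, 190 mm behind (+x) the bow's cross-bar. Axes as the gauge.
- scale_zero (a point): Point on the gauge's scale where the pointer tip stands when the draw-bar is fully home. Axes as the gauge.
- rider_mark (a point): Middle of the gap between the two prongs of the steel rider on the scale's +y edge, at the pointer tip's track and height; prongs 16 mm apart (centres) along x, each 3 mm thick and 24 mm long. The rider is clamped 40 to 75 mm from scale_zero towards -x and is not to be moved. Axes as the gauge.
- hammer: Hammer lying on the bench, 200 mm long along its x, loose, bystander. Origin at its underside.
- brush: Bench brush lying on the bench, 160 mm long along its x, loose, bystander. Origin at its underside.

How it is judged:
By the outcome, as a careful person would: the job done as asked, in the order asked, and still so for the second after the job is handed in, with the robot touching nothing.
It also fails if it takes over 40 s, if anything falls off the work surface, if the arm or the gripper's body presses on something with over 40 N, if the wrist force passes 120 N, or if a joint passes its speed limit or range.

## Working session

There is one attempt and no reset: what is moved stays moved. The work goes in short steps, Python scripts to look and compute and a tool call to move; the robot and the scene stay as the last step left them, time stands still between calls to the robot, and variables do not carry over. Pictures are saved under pics/ and viewed, at most 10 in all, crops included, and the job is handed in when it is done.

Besides the shell and the picture viewer there is one more tool, called after "Call:" as name(argument=value, ...), one argument or row to a line, values as JSON. move_arm: Moves the arm, as the interface text tells. Its arguments: {"type":"object","properties":{"dp":{"type":"array"},"dr":{"type":"array"},"fingers":{"type":"array"},"squeeze":{"type":"number"}},"required":["dp","dr","fingers"]}

```bash
mkdir -p pics
python3 - <<'E'
from workcell import bot
import cv2,numpy as np
for n in("top","scene"):
    p,d=bot.snapshot(n); cv2.imwrite(f"pics/{n}0.png",p); np.save(f"{n}0.npy",d)
    c=bot.camera_params(n); print(n,c)
print(bot.state(),bot.grasp_offset)
E
```

```text
top {'camera_matrix': array([[363.0564789 ,   0.        , 321.89339852],
       [  0.        , 363.0564789 , 193.70523694],
       [  0.        ,   0.        ,   1.        ]]), 'k1': 0.017520009774101387, 'rvec': array([ 2.133363  , -2.13061125,  0.10379255]), 'tvec': array([0.04619339, 0.57649501, 0.68226962])}
scene {'camera_matrix': array([[487.65363163,   0.        , 313.34269283],
       [  0.        , 487.65363163, 191.57761861],
       [  0.        ,   0.        ,   1.        ]]), 'k1': -0.011922727278039013, 'rvec': array([ 1.39209888,  2.16320978, -0.89529826]), 'tvec': array([ 0.23393143, -0.34742923,  1.67812356])}
{'clock': 0.1, 'joint_pos': array([-1.13899184e+00,  3.20191999e-01,  1.56557111e+00,  4.75648513e-06,
        1.25742846e+00, -2.00165131e-02]), 'qd': array([ 0.00117797,  0.0002773 , -0.00243754, -0.00018086, -0.0009928 ,
       -0.00073671]), 'joint_efforts': array([ 4.47925959e-04, -4.16412306e+01, -2.34704000e+01,  6.57902729e-05,
        4.92548221e-03, -1.83905320e-05]), 'ee_pos': array([ 0.2508545 , -0.51689913,  0.23058155]), 'tool_rot': array([-3.06024076e+00, -7.03344291e-01,  5.06261545e-04]), 'contact_force': array([-0.3764629 , -0.31086519, -0.04395551]), 'moment': array([ 0.03798585,  0.06496754, -0.00741754]), 'gripper_force': 0.0, 'opening': 1.0002323596663436} 0.0187
```

View pics/top0.png

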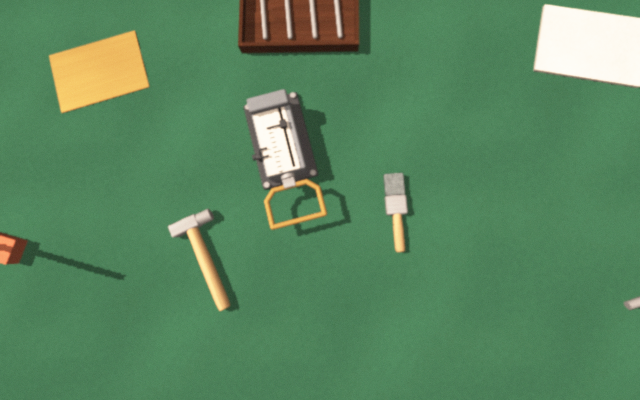

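View pics/scene0.png

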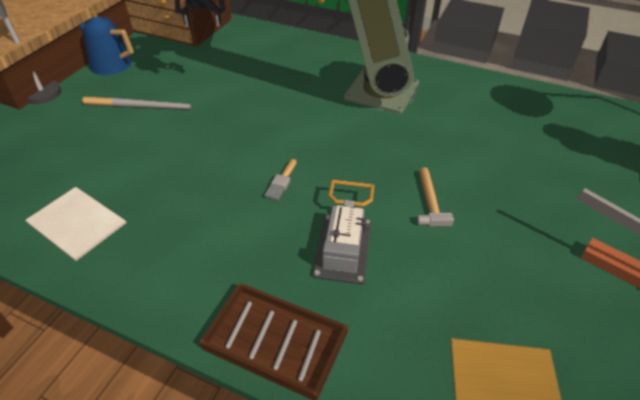

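The top view shows the gauge at about (280,140), its bow's outer cross-bar running from (271,227) to (325,214), the hammer at (205,260) and the brush at (397,210). The scene view shows the same layout from the far side, with the rider on the edge of the scale.

```bash
cat > h.py <<'E'
from workcell import bot
import cv2,numpy as np
def cam(n):
    c=bot.camera_params(n); R=cv2.Rodrigues(c["rvec"])[0]; return c["camera_matrix"],c["k1"],R,c["tvec"]
def ray(n,uv):
    K,k,R,t=cam(n); uv=np.asarray(uv,float).reshape(-1,1,2)
    q=cv2.undistortPoints(uv,K,np.array([k,0,0,0.]))[:,0]
    return -R.T@t,np.c_[q,np.ones(len(q))]@R
def plane(n,uv,z):
    o,d=ray(n,uv); return o+d*((z-o[2])/d[:,2])[:,None]
def proj(n,P):
    K,k,R,t=cam(n); return cv2.projectPoints(np.asarray(P,float).reshape(-1,3),R,t,K,np.array([k,0,0,0.]))[0][:,0]
E
python3 - <<'E'
from h import *
p=cv2.imread("pics/top0.png"); hsv=cv2.cvtColor(p,cv2.COLOR_BGR2HSV)
m=cv2.inRange(hsv,(10,110,110),(30,255,255)); m[:170]=0;m[240:]=0;m[:,:255]=0;m[:,340:]=0
vu=np.argwhere(m)[:,::-1]; P=plane("top",vu,.052)[:,:2]
print(len(vu),P.min(0),P.max(0))
r=cv2.minAreaRect(P.astype(np.float32)); print(r, cv2.boxPoints(r))
print("hammer,brush",plane("top",[[170,230],[210,213],[225,307],[400,250],[385,175],[404,175]],.02))
cv2.imwrite("pics/crop0.png",cv2.resize(p[80:240,230:350],None,fx=3.7,fy=3.7,interpolation=cv2.INTER_CUBIC))
E
```

```text
850 [0.5057899  0.03833284] [0.60419197 0.16029026]
((0.557914674282074, 0.10163389146327972), (0.08163554221391678, 0.11455214768648148), 14.588935852050781) [[0.5039861  0.14678198]
 [0.5328398  0.03592324]
 [0.6118432  0.0564858 ]
 [0.5829896  0.16734454]]
hammer,brush [[ 0.50470818  0.35858015  0.02      ]
 [ 0.53957094  0.27761037  0.02      ]
 [ 0.35335835  0.23861695  0.02      ]
 [ 0.4661936  -0.10790448  0.02      ]
 [ 0.61770573 -0.08134842  0.02      ]
 [ 0.61755618 -0.11985453  0.02      ]]
```

View pics/crop0.png

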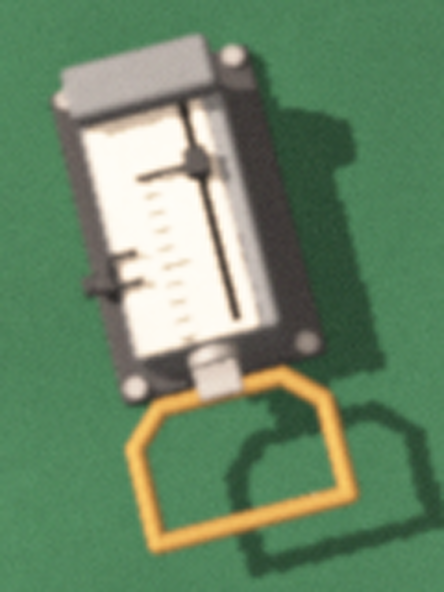

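The enlarged crop shows the pointer's blade tip at crop (138,180) and the rider's prongs with tips at about (137,253) and (147,282). The bow is home, and its window is clear.

Run:
```python
from h import *
from scipy.spatial.transform import Rotation as Ro
m=lambda c:np.array(c)/3.7+[230,80]-.4
th=np.radians(14.6);gx=np.array([np.cos(th),np.sin(th),0])
gy=np.array([-gx[1],gx[0],0])
# crossbar centre from two long-bar ends (centre line), z .052
E=plane("top",m([[153,543],[352,492]]),.052); c=E.mean(0); print("bar ends",E,"c",c,"yaw",np.degrees(np.arctan2(*(E[0]-E[1])[[1,0]]))-90, np.linalg.norm(E[0]-E[1]))
Q=plane("top",m([[140,180],[190,171],[137,253],[105,259],[146,282],[108,291]]),.075)
print("along x,y from bar:",np.c_[(Q-c)@gx,(Q-c)@gy])
o,_=ray("top",[[0,0]]);print("cam top",o,"scene",ray("scene",[[0,0]])[0])
s=bot.state();R=Ro.from_rotvec(s["tool_rot"]).as_matrix();print(R)
T=[Ro.from_matrix(np.c_[np.cross(y,[0,0,-1]),y,[0,0,-1]]) for y in(gx,-gx)]
for t in T: print((Ro.from_matrix(R).inv()*t).as_rotvec(), t.as_matrix().T@(np.r_[c[:2],.15]-s["ee_pos"]))
```

```text
bar ends [[0.51090298 0.14533814 0.052     ]
 [0.5378124  0.04079898 0.052     ]] c [0.52435769 0.09306856 0.052     ] yaw 14.4351257271897 0.107946990764983
along x,y from bar: [[ 0.1857664   0.01301261]
 [ 0.18365119 -0.01374266]
 [ 0.14766044  0.02359969]
 [ 0.14886449  0.04063908]
 [ 0.13129668  0.02258467]
 [ 0.13174127  0.04298126]]
cam top [0.47791595 0.01834662 0.75579886] scene [1.40079199 0.37939463 0.94094164]
[[ 8.99654192e-01  4.36602672e-01 -6.65050568e-04]
 [ 4.36603177e-01 -8.99653017e-01  1.45404240e-03]
 [ 3.65240446e-05 -1.59849853e-03 -9.99998722e-01]]
[-1.31372432e-03 -1.12859548e-03 -1.37379456e+00] [0.52132956 0.41842571 0.08058155]
[-1.19105966e-03  1.38643481e-03  1.76779736e+00] [-0.52132956 -0.41842571  0.08058155]
```

Run:
```python
from h import *
from scipy.spatial.transform import Rotation as Ro
s=bot.state();R=Ro.from_rotvec(s["tool_rot"])
w=(np.array([.5234,.0928,.16])-s["ee_pos"])/15
for k in range(15):
    print(np.round((R*Ro.from_rotvec([0,0,-1.374/15*k])).inv().apply(w),4).tolist())
```

```text
[0.0341, -0.0286, 0.0048]
[0.0366, -0.0254, 0.0048]
[0.0387, -0.0219, 0.0048]
[0.0406, -0.0183, 0.0048]
[0.0421, -0.0145, 0.0048]
[0.0432, -0.0106, 0.0048]
[0.044, -0.0066, 0.0048]
[0.0444, -0.0025, 0.0048]
[0.0445, 0.0015, 0.0048]
[0.0442, 0.0056, 0.0048]
[0.0435, 0.0096, 0.0048]
[0.0424, 0.0135, 0.0048]
[0.041, 0.0174, 0.0048]
[0.0392, 0.021, 0.0048]
[0.0371, 0.0245, 0.0048]
```

Call:
move_arm(
  dp=[
    [0.0341, -0.0286, 0.0048],
    [0.0366, -0.0254, 0.0048],
    [0.0387, -0.0219, 0.0048],
    [0.0406, -0.0183, 0.0048],
    [0.0421, -0.0145, 0.0048],
  ],
  dr=[
    [0, 0, -0.0916],
    [0, 0, -0.0916],
    [0, 0, -0.0916],
    [0, 0, -0.0916],
    [0, 0, -0.0916],
  ],
  fingers=[80, 80, 80, 80, 80],
  squeeze=25,
)

```text
clock: 0.72
ee_pos: [0.3422, -0.3127, 0.2069]
tool_rot: [-2.82, -1.384, 0.0]
contact_force: [0.8, -0.7, -0.1]
opening: 0.686
gripper_force: 0.0
```

Call:
move_arm(
  dp=[
    [0.0432, -0.0106, 0.0048],
    [0.044, -0.0066, 0.0048],
    [0.0444, -0.0025, 0.0048],
    [0.0445, 0.0015, 0.0048],
    [0.0442, 0.0056, 0.0048],
  ],
  dr=[
    [0, 0, -0.0916],
    [0, 0, -0.0916],
    [0, 0, -0.0916],
    [0, 0, -0.0916],
    [0, 0, -0.0916],
  ],
  fingers=[80, 80, 80, 80, 80],
)

```text
clock: 1.35
ee_pos: [0.4331, -0.1096, 0.183]
tool_rot: [-2.432, -1.988, 0.0]
contact_force: [1.0, 0.3, -0.4]
opening: 0.687
gripper_force: 0.0
```

Call:
move_arm(
  dp=[
    [0.0435, 0.0096, 0.0048],
    [0.0424, 0.0135, 0.0048],
    [0.041, 0.0174, 0.0048],
    [0.0392, 0.021, 0.0048],
    [0.0371, 0.0245, 0.0048],
  ],
  dr=[
    [0, 0, -0.0916],
    [0, 0, -0.0916],
    [0, 0, -0.0916],
    [0, 0, -0.0916],
    [0, 0, -0.0916],
  ],
  fingers=[80, 80, 80, 80, 80],
)

```text
clock: 1.98
ee_pos: [0.5238, 0.0935, 0.1588]
tool_rot: [-1.917, -2.489, 0.001]
contact_force: [0.8, 0.4, 0.8]
opening: 0.686
gripper_force: 0.0
```

```bash
cat >> h.py <<'E'
def look(tag):
    a,_=bot.snapshot("top"); b,_=bot.snapshot("scene")
    cv2.imwrite(f"pics/t{tag}.png",a); cv2.imwrite(f"pics/s{tag}.png",b)
    A=cv2.resize(a[80:250,230:360],(429,561),interpolation=cv2.INTER_CUBIC)
    B=cv2.resize(b[155:295,300:390],(361,561),interpolation=cv2.INTER_CUBIC)
    cv2.imwrite(f"pics/c{tag}.png",np.hstack([A,B]))
E
python3 - <<'E'
from h import *
look(1); s=bot.state()
print(s["ee_pos"],s["tool_rot"],s["opening"],s["contact_force"],s["clock"])
E
```

```text
[0.52475185 0.09535008 0.15833067] [-1.91491271e+00 -2.48961213e+00 -1.18505068e-03] 0.6879126257802798 [-0.71109142 -0.04892819 -0.34866561] 2.075
```

View pics/c1.png

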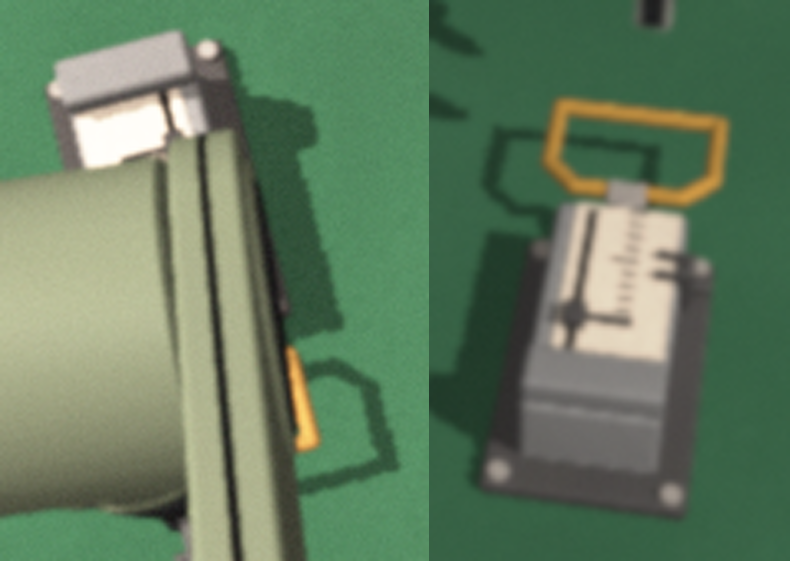

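The right half (scene view) shows the bow home with its cross-bar from crop (563,103) to (725,122), the pointer tip at (632,320), and the prongs with tips at (652,252) and (652,272). The arm hides the gauge from the top camera, so the scene view is the one to follow.

Run:
```python
from h import *
from scipy.spatial.transform import Rotation as Ro
m=lambda c:(np.array(c)-[429,0])/4.01+[300,155]-.4
th=np.radians(14.5);gx=np.array([np.cos(th),np.sin(th),0]);gy=np.array([-gx[1],gx[0],0])
E=plane("scene",m([[561,105],[726,123]]),.052);c=E.mean(0);print(E,c)
Q=plane("scene",m([[632,320],[585,316],[652,252],[652,272],[685,257],[685,275]]),.075)
c0=np.array([.5244,.0931,.052]);print(np.c_[(Q-c0)@gx,(Q-c0)@gy])
s=bot.state();R=Ro.from_rotvec(s["tool_rot"]);print(R.as_matrix())
for C in(c,c0): print(R.inv().apply(np.r_[C[:2],.0333]-s["ee_pos"]))
```

```text
[[0.53395758 0.04136068 0.052     ]
 [0.50500158 0.1457683  0.052     ]] [0.51947958 0.09356449 0.052     ]
[[ 0.19027007  0.01668525]
 [ 0.1919879  -0.01038045]
 [ 0.13593228  0.0220751 ]
 [ 0.15168147  0.02386627]
 [ 0.13650218  0.04181537]
 [ 0.15065191  0.04325483]]
[[-2.56590175e-01  9.66520289e-01 -1.13220208e-04]
 [ 9.66519743e-01  2.56590152e-01  1.03908055e-03]
 [ 1.03334362e-03  1.57188293e-04 -9.99999454e-01]]
[-0.0005022  -0.00557357  0.12502934]
[-0.00221366 -0.00093707  0.1250283 ]
```

Call:
move_arm(
  dp=[
    [-0.001, -0.003, 0.02],
    [0, 0, 0.02],
    [0, 0, 0.02],
    [0, 0, 0.0],
    [0, 0, 0],
  ],
  dr=[
    [0, 0, 0],
    [0, 0, 0],
    [0, 0, 0],
    [0, 0, 0],
    [0, 0, 0],
  ],
  fingers=[80, 80, 80, 80, 80],
)

```text
clock: 2.7
ee_pos: [0.5213, 0.0901, 0.0999]
tool_rot: [1.921, 2.485, 0.001]
contact_force: [0.4, -0.1, -0.5]
opening: 0.689
gripper_force: 0.0
```

Run:
```python
from h import *
look(2); s=bot.state()
print(s["ee_pos"],s["tool_rot"],s["opening"],s["contact_force"],s["clock"])
```

```text
[0.52158054 0.09025509 0.1002592 ] [1.92047257e+00 2.48444586e+00 1.94913422e-03] 0.6865826687316612 [-0.23856549 -0.72589691  0.20570893] 2.8
```

View pics/c2.png

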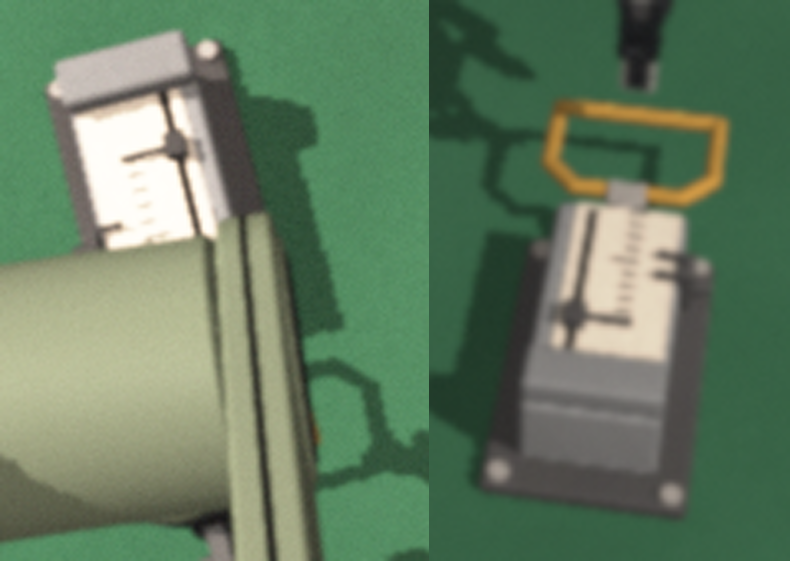

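The scene view shows the near finger at crop (640,75), above and in line with the bow window, with the bow still home. Position is good, so I'm descending.

Call:
move_arm(
  dp=[
    [0.002, 0, 0.016],
    [0, 0, 0.016],
    [0, 0, 0.016],
    [0, 0, 0.012],
    [0, 0, 0.007],
  ],
  dr=[
    [0, 0, 0],
    [0, 0, 0],
    [0, 0, 0],
    [0, 0, 0],
    [0, 0, 0],
  ],
  fingers=[80, 80, 80, 80, 80],
)

```text
clock: 3.42
ee_pos: [0.5206, 0.0923, 0.0321]
tool_rot: [1.921, 2.486, 0.0]
contact_force: [-0.8, -0.6, -0.3]
opening: 0.686
gripper_force: 0.0
```

Call:
move_arm(
  dp=[
    [0, 0, 0],
    [0, 0, 0],
    [0, 0, 0],
    [0, 0, 0],
    [0, 0, 0],
  ],
  dr=[
    [0, 0, 0],
    [0, 0, 0],
    [0, 0, 0],
    [0, 0, 0],
    [0, 0, 0],
  ],
  fingers=[100, 120, 140, 160, 180],
  squeeze=25,
)

```text
clock: 4.05
ee_pos: [0.5205, 0.0923, 0.0325]
tool_rot: [1.921, 2.486, 0.0]
contact_force: [0.1, 0.2, 0.0]
opening: 0.293
gripper_force: 0.0
```

Run:
```python
from h import *
look(3); s=bot.state()
print(s["ee_pos"],s["tool_rot"],s["opening"],s["contact_force"],s["clock"])
```

```text
[0.52048691 0.09234522 0.03234656] [1.92085508e+00 2.48577078e+00 7.84581925e-05] 0.29567089269035735 [-0.27136042  0.5858743  -0.67193305] 4.15
```

View pics/c3.png

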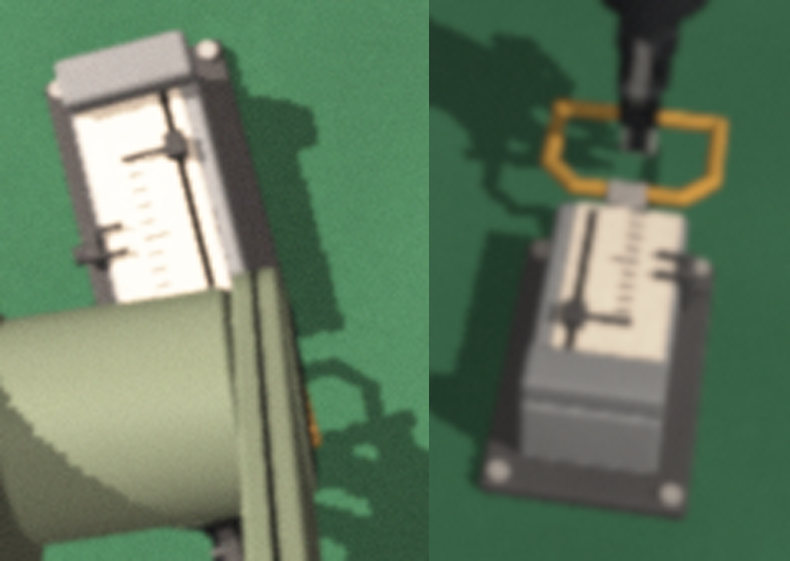

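The near finger is inside the window at crop (640,140), the bar is between the fingers, and the pointer hasn't moved. The top view now shows both the pointer and the rider too. Closing.

Call:
move_arm(
  dp=[
    [0, 0, 0],
    [0, 0, 0],
    [0, 0, 0],
    [0, 0, 0],
    [0, 0, 0],
  ],
  dr=[
    [0, 0, 0],
    [0, 0, 0],
    [0, 0, 0],
    [0, 0, 0],
    [0, 0, 0],
  ],
  fingers=[195, 205, 215, 225, 230],
  squeeze=25,
)

```text
clock: 4.78
ee_pos: [0.5211, 0.0924, 0.0325]
tool_rot: [1.92, 2.485, 0.002]
contact_force: [2.6, 0.4, 0.1]
opening: 0.109
gripper_force: 24.3
```

Call:
move_arm(
  dp=[
    [0, 0, 0],
    [0, 0, 0],
    [0, 0, 0],
    [0, 0, 0],
    [0, 0, 0],
  ],
  dr=[
    [0, 0, 0],
    [0, 0, 0],
    [0, 0, 0],
    [0, 0, 0],
    [0, 0, 0],
  ],
  fingers=[235, 240, 245, 250, 255],
)

```text
clock: 5.4
ee_pos: [0.5207, 0.0923, 0.0325]
tool_rot: [1.921, 2.486, 0.0]
contact_force: [2.0, 0.9, 2.0]
opening: 0.107
gripper_force: 24.5
```

Call:
move_arm(
  dp=[
    [0, -0.002, 0],
    [0, -0.003, 0],
    [0, -0.003, 0],
    [0, -0.003, 0],
    [0, -0.003, 0],
  ],
  dr=[
    [0, 0, 0],
    [0, 0, 0],
    [0, 0, 0],
    [0, 0, 0],
    [0, 0, 0],
  ],
  fingers=[255, 255, 255, 255, 255],
)

```text
clock: 6.02
ee_pos: [0.5071, 0.0887, 0.0324]
tool_rot: [1.92, 2.485, 0.001]
contact_force: [3.4, 1.0, 2.1]
opening: 0.102
gripper_force: 24.6
```

Call:
move_arm(
  dp=[
    [0, -0.003, 0],
    [0, -0.003, 0],
    [0, -0.003, 0],
    [0, -0.003, 0],
    [0, -0.002, 0],
  ],
  dr=[
    [0, 0, 0],
    [0, 0, 0],
    [0, 0, 0],
    [0, 0, 0],
    [0, 0, 0],
  ],
  fingers=[255, 255, 255, 255, 255],
)

```text
clock: 6.65
ee_pos: [0.4937, 0.0852, 0.0324]
tool_rot: [1.92, 2.485, 0.001]
contact_force: [5.7, 0.1, 1.4]
opening: 0.105
gripper_force: 24.6
```

Run:
```python
from h import *
look(4); s=bot.state()
print(s["ee_pos"],s["tool_rot"],s["opening"],s["contact_force"],s["gripper_force"],s["clock"])
```

```text
[0.4935839  0.08513293 0.03246121] [1.92025358e+00 2.48531917e+00 7.54909613e-04] 0.10271373440470756 [ 5.3505961  -0.06317178  3.34401526] 24.607947170734406 6.75
```

View pics/c4.png

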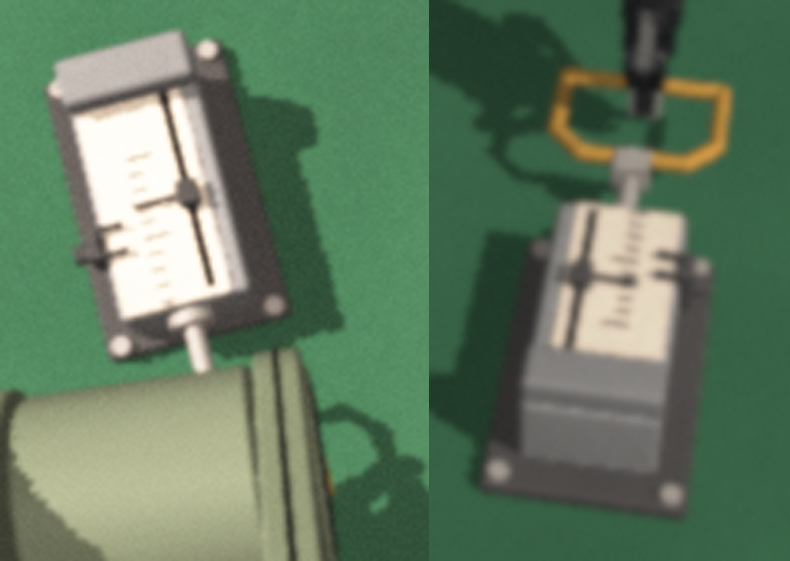

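The pointer tip is now at crop (136,208) in the top view, with prong tips at (124,227) and (130,252). In the scene view the tip is at (632,281), with prong tips at (652,252) and (652,272). It is still short of the rider.

Run:
```python
from h import *
ms=lambda c:(np.array(c)-[429,0])/4.01+[300,155]-.4
mt=lambda c:np.array(c)/3.3+[230,80]-.4
th=np.radians(14.6);gx=np.array([np.cos(th),np.sin(th),0])
for n,pts in(("scene",ms([[632,320],[632,281],[652,252],[652,272]])),("top",mt([[125,159],[136,208],[124,227],[130,252]]))):
    a=plane(n,pts,.073)@gx; print(n,"moved",a[0]-a[1],"remain",a[1]-a[2:].mean(),"prong gap",a[2]-a[3])
# dark-pixel profiles along gauge x at fixed gauge y in both views (blade tip side / prong side)
gy=np.array([-gx[1],gx[0],0])
for n,f in(("top","pics/t4.png"),("scene","pics/s4.png")):
    g=cv2.cvtColor(cv2.imread(f),cv2.COLOR_BGR2GRAY).astype(np.float32)
    pts=ms([[632,281]]) if n=="scene" else mt([[136,208]])
    tip=plane(n,pts,.073)[0]
    for dy in(-.008,-.004,.01,.013,.017):
        xs=np.arange(-.04,.02,.002); uv=proj(n,tip+xs[:,None]*gx+dy*gy).astype(np.float32)
        v=cv2.remap(g,uv[:,0].copy().reshape(1,-1),uv[:,1].copy().reshape(1,-1),cv2.INTER_LINEAR)[0]
        print(n,dy,v.astype(int).tolist())
```

```text
scene moved 0.02964011081777529 remain 0.01691933028628656 prong gap -0.015788680985785786
top moved 0.030818765214778443 remain 0.017167039472189227 prong gap 0.015591248179422812
top -0.008 [241, 246, 251, 252, 249, 239, 246, 252, 252, 248, 235, 243, 251, 252, 249, 243, 245, 250, 238, 190, 147, 180, 237, 251, 248, 242, 248, 253, 252, 249]
top -0.004 [238, 239, 251, 252, 249, 241, 241, 251, 252, 245, 229, 237, 251, 252, 247, 234, 244, 249, 232, 185, 136, 187, 239, 252, 248, 239, 245, 252, 252, 244]
top 0.01 [252, 253, 253, 253, 252, 249, 234, 211, 204, 221, 244, 251, 252, 249, 236, 214, 210, 229, 248, 252, 253, 253, 253, 253, 253, 253, 253, 253, 253, 253]
top 0.013 [252, 253, 253, 253, 252, 250, 231, 180, 137, 174, 239, 251, 252, 250, 226, 171, 135, 180, 235, 251, 253, 253, 253, 253, 253, 253, 253, 253, 253, 253]
top 0.017 [252, 252, 253, 253, 253, 248, 223, 177, 144, 179, 234, 250, 251, 245, 220, 174, 143, 180, 238, 252, 253, 253, 252, 252, 252, 253, 252, 252, 252, 253]
scene -0.008 [200, 198, 197, 199, 202, 203, 201, 200, 201, 200, 197, 184, 178, 182, 191, 200, 197, 185, 168, 141, 122, 120, 145, 176, 198, 207, 209, 207, 209, 213]
scene -0.004 [188, 182, 180, 182, 188, 190, 184, 181, 180, 186, 188, 181, 178, 178, 188, 190, 184, 163, 140, 115, 102, 101, 129, 160, 191, 195, 192, 183, 190, 197]
scene 0.01 [212, 213, 213, 213, 212, 209, 199, 188, 176, 177, 186, 199, 206, 206, 198, 188, 177, 179, 190, 202, 211, 214, 216, 216, 217, 217, 217, 217, 217, 217]
scene 0.013 [212, 212, 213, 212, 206, 197, 174, 155, 136, 144, 159, 183, 194, 196, 175, 155, 136, 145, 162, 188, 204, 214, 216, 216, 216, 216, 217, 217, 217, 217]
scene 0.017 [211, 211, 211, 210, 203, 188, 163, 136, 114, 121, 141, 172, 181, 179, 156, 130, 109, 122, 147, 182, 201, 212, 215, 216, 215, 214, 214, 214, 215, 215]
```

Call:
move_arm(
  dp=[
    [0, -0.002, 0],
    [0, -0.0025, 0],
    [0, -0.0025, 0],
    [0, -0.0025, 0],
    [0, -0.0025, 0],
  ],
  dr=[
    [0, 0, 0],
    [0, 0, 0],
    [0, 0, 0],
    [0, 0, 0],
    [0, 0, 0],
  ],
  fingers=[255, 255, 255, 255, 255],
)

```text
clock: 7.38
ee_pos: [0.4828, 0.0823, 0.0325]
tool_rot: [1.92, 2.484, 0.003]
contact_force: [6.1, 0.2, 1.5]
opening: 0.101
gripper_force: 24.5
```

Call:
move_arm(
  dp=[
    [0, -0.002, 0],
    [0, -0.0013, 0],
    [0, -0.001, 0],
    [0, 0, 0],
    [0, 0, 0],
  ],
  dr=[
    [0, 0, 0],
    [0, 0, 0],
    [0, 0, 0],
    [0, 0, 0],
    [0, 0, 0],
  ],
  fingers=[255, 255, 255, 255, 255],
)

```text
clock: 8.0
ee_pos: [0.4787, 0.0812, 0.0325]
tool_rot: [1.92, 2.484, 0.003]
contact_force: [6.5, -0.4, 0.5]
opening: 0.103
gripper_force: 24.5
```

Run:
```python
from h import *
look(5); s=bot.state()
print(s["ee_pos"],s["opening"],s["contact_force"],s["gripper_force"],s["clock"])
```

```text
[0.47870772 0.08121922 0.03246983] 0.10492127931866543 [5.99567688 0.46798026 0.84277411] 24.515369832515717 8.1
```

View pics/c5.png

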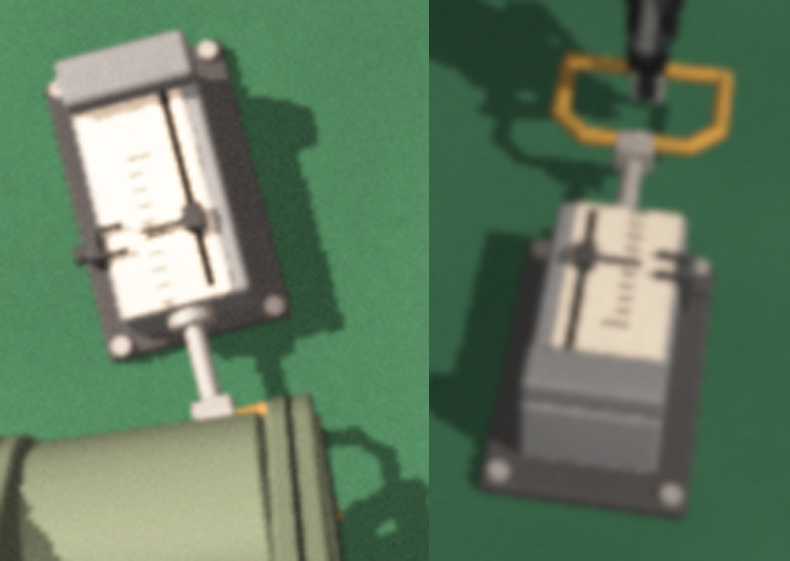

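The pointer tip, at (640,262) in the scene view and (143,233) in the top view, now points into the gap between the prongs. I'll check the numbers.

Run:
```python
from h import *
ms=lambda c:(np.array(c)-[429,0])/4.01+[300,155]-.4
mt=lambda c:np.array(c)/3.3+[230,80]-.4
th=np.radians(14.6);gx=np.array([np.cos(th),np.sin(th),0]);gy=np.array([-gx[1],gx[0],0])
for n,f in(("top","pics/t5.png"),("scene","pics/s5.png")):
    g=cv2.cvtColor(cv2.imread(f),cv2.COLOR_BGR2GRAY).astype(np.float32)
    tip=plane(n,ms([[632,281]]) if n=="scene" else mt([[136,208]]),.073)[0]
    for dy in(-.008,-.004,.013,.017):
        xs=np.arange(-.03,.001,.001); uv=proj(n,tip+xs[:,None]*gx+dy*gy).astype(np.float32)
        v=cv2.remap(g,uv[:,0].copy().reshape(1,-1),uv[:,1].copy().reshape(1,-1),cv2.INTER_LINEAR)[0]
        print(n,dy,v.astype(int).tolist())
```

```text
top -0.008 [239, 240, 246, 249, 252, 252, 252, 250, 247, 231, 202, 176, 159, 144, 133, 134, 159, 186, 211, 232, 236, 240, 246, 251, 252, 253, 252, 251, 248, 243, 241]
top -0.004 [241, 238, 241, 248, 251, 252, 252, 250, 243, 227, 203, 174, 152, 141, 133, 139, 148, 172, 195, 208, 220, 232, 244, 249, 252, 252, 252, 250, 248, 240, 233]
top 0.013 [249, 242, 230, 205, 178, 156, 135, 152, 177, 210, 241, 247, 251, 252, 252, 251, 249, 239, 227, 201, 171, 151, 135, 150, 183, 214, 236, 249, 251, 253, 253]
top 0.017 [248, 241, 223, 203, 176, 152, 145, 143, 179, 218, 234, 248, 250, 252, 251, 250, 246, 239, 221, 201, 176, 149, 142, 151, 179, 216, 239, 247, 252, 252, 253]
scene -0.008 [203, 202, 201, 199, 199, 200, 200, 200, 196, 193, 189, 175, 160, 146, 140, 135, 131, 135, 148, 161, 173, 180, 187, 195, 198, 201, 204, 206, 208, 209, 208]
scene -0.004 [190, 186, 183, 181, 180, 180, 180, 181, 181, 182, 175, 164, 154, 145, 139, 132, 130, 139, 148, 157, 162, 167, 172, 174, 175, 177, 181, 187, 193, 196, 195]
scene 0.013 [197, 185, 174, 163, 155, 145, 136, 137, 144, 151, 160, 172, 183, 193, 194, 195, 196, 186, 176, 166, 156, 146, 136, 138, 145, 153, 162, 176, 188, 199, 204]
scene 0.017 [188, 175, 163, 150, 136, 121, 114, 117, 121, 126, 141, 157, 172, 177, 181, 185, 179, 167, 156, 144, 130, 117, 109, 116, 122, 130, 147, 165, 182, 191, 201]
```

The pointer is within 1 mm of the middle of the gap in both views. Holding for 2.5 s.

Call:
move_arm(
  dp=[
    [0, 0, 0],
    [0, 0, 0],
    [0, 0, 0],
    [0, 0, 0],
    [0, 0, 0],
  ],
  dr=[
    [0, 0, 0],
    [0, 0, 0],
    [0, 0, 0],
    [0, 0, 0],
    [0, 0, 0],
  ],
  fingers=[255, 255, 255, 255, 255],
)

```text
clock: 8.72
ee_pos: [0.4787, 0.0812, 0.0325]
tool_rot: [1.92, 2.484, 0.003]
contact_force: [6.3, -0.6, 1.1]
opening: 0.106
gripper_force: 24.5
```

Call:
move_arm(
  dp=[
    [0, 0, 0],
    [0, 0, 0],
    [0, 0, 0],
    [0, 0, 0],
    [0, 0, 0],
  ],
  dr=[
    [0, 0, 0],
    [0, 0, 0],
    [0, 0, 0],
    [0, 0, 0],
    [0, 0, 0],
  ],
  fingers=[255, 255, 255, 255, 255],
)

```text
clock: 9.35
ee_pos: [0.4787, 0.0812, 0.0325]
tool_rot: [1.92, 2.484, 0.003]
contact_force: [6.5, -0.4, 0.6]
opening: 0.104
gripper_force: 24.5
```

Call:
move_arm(
  dp=[
    [0, 0, 0],
    [0, 0, 0],
    [0, 0, 0],
    [0, 0, 0],
    [0, 0, 0],
  ],
  dr=[
    [0, 0, 0],
    [0, 0, 0],
    [0, 0, 0],
    [0, 0, 0],
    [0, 0, 0],
  ],
  fingers=[255, 255, 255, 255, 255],
)

```text
clock: 9.98
ee_pos: [0.4787, 0.0812, 0.0325]
tool_rot: [1.92, 2.484, 0.003]
contact_force: [7.0, -0.6, 1.5]
opening: 0.105
gripper_force: 24.5
```

Call:
move_arm(
  dp=[
    [0, 0, 0],
    [0, 0, 0],
    [0, 0, 0],
    [0, 0, 0],
    [0, 0, 0],
  ],
  dr=[
    [0, 0, 0],
    [0, 0, 0],
    [0, 0, 0],
    [0, 0, 0],
    [0, 0, 0],
  ],
  fingers=[255, 255, 255, 255, 255],
)

```text
clock: 10.6
ee_pos: [0.4787, 0.0812, 0.0325]
tool_rot: [1.92, 2.484, 0.003]
contact_force: [5.9, 0.4, 1.5]
opening: 0.103
gripper_force: 24.5
```

Call:
move_arm(
  dp=[
    [0, 0.002, 0],
    [0, 0.003, 0],
    [0, 0.003, 0],
    [0, 0.003, 0],
    [0, 0.003, 0],
  ],
  dr=[
    [0, 0, 0],
    [0, 0, 0],
    [0, 0, 0],
    [0, 0, 0],
    [0, 0, 0],
  ],
  fingers=[255, 255, 255, 255, 255],
)

```text
clock: 11.22
ee_pos: [0.4917, 0.0847, 0.0325]
tool_rot: [1.92, 2.485, 0.001]
contact_force: [5.8, 0.1, 2.3]
opening: 0.106
gripper_force: 24.6
```

Call:
move_arm(
  dp=[
    [0, 0.003, 0],
    [0, 0.003, 0],
    [0, 0.003, 0],
    [0, 0.003, 0],
    [0, 0.003, 0],
  ],
  dr=[
    [0, 0, 0],
    [0, 0, 0],
    [0, 0, 0],
    [0, 0, 0],
    [0, 0, 0],
  ],
  fingers=[255, 255, 255, 255, 255],
)

```text
clock: 11.85
ee_pos: [0.5058, 0.0884, 0.0324]
tool_rot: [1.921, 2.486, -0.0]
contact_force: [3.5, -1.3, 5.5]
opening: 0.106
gripper_force: 24.9
```

Call:
move_arm(
  dp=[
    [0, 0.003, 0],
    [0, 0.003, 0],
    [0, 0.003, 0],
    [0, 0.002, 0],
    [0, 0.001, 0],
  ],
  dr=[
    [0, 0, 0],
    [0, 0, 0],
    [0, 0, 0],
    [0, 0, 0],
    [0, 0, 0],
  ],
  fingers=[255, 255, 255, 255, 255],
)

```text
clock: 12.48
ee_pos: [0.5168, 0.0913, 0.0324]
tool_rot: [-1.92, -2.485, 0.002]
contact_force: [2.2, -1.2, 6.6]
opening: 0.105
gripper_force: 25.0
```

```bash
cat > prof.py <<'E'
from h import *
import sys
ms=lambda c:(np.array(c)-[429,0])/4.01+[300,155]-.4
mt=lambda c:np.array(c)/3.3+[230,80]-.4
th=np.radians(14.6);gx=np.array([np.cos(th),np.sin(th),0]);gy=np.array([-gx[1],gx[0],0])
look(sys.argv[1])
for n in("top","scene"):
    tip=plane(n,ms([[632,320]]) if n=="scene" else mt([[125,159]]),.073)[0]
    for k in("1",sys.argv[1]):
        g=cv2.cvtColor(cv2.imread(f"pics/{n[0]}{k if n=='scene' or k!='1' else '3'}.png"),cv2.COLOR_BGR2GRAY).astype(np.float32)
        xs=np.arange(-.01,.01,.001); uv=proj(n,tip+xs[:,None]*gx-.006*gy).astype(np.float32)
        v=cv2.remap(g,uv[:,0].copy().reshape(1,-1),uv[:,1].copy().reshape(1,-1),cv2.INTER_LINEAR)[0]
        w=np.clip(v.max()-30-v,0,None);print(n,k,"pointer mm",round(1e3*(w@xs)/w.sum(),2))
s=bot.state();print(s["ee_pos"],s["contact_force"],s["gripper_force"],s["opening"],s["clock"])
E
python3 prof.py 6
```

```text
top 1 pointer mm -0.42
top 6 pointer mm -7.06
scene 1 pointer mm 1.0
scene 6 pointer mm -4.36
[0.51696125 0.09138533 0.03241566] [ 2.86316453 -1.4809969   6.68962138] 24.929087162017822 0.10438075211023722 12.575
```

Call:
move_arm(
  dp=[
    [0, 0.001, 0],
    [0, 0.001, 0],
    [0, 0.001, 0],
    [0, 0.001, 0],
    [0, 0, 0],
  ],
  dr=[
    [0, 0, 0],
    [0, 0, 0],
    [0, 0, 0],
    [0, 0, 0],
    [0, 0, 0],
  ],
  fingers=[255, 255, 255, 255, 255],
)

```text
clock: 13.2
ee_pos: [0.5206, 0.0923, 0.0324]
tool_rot: [-1.92, -2.485, 0.002]
contact_force: [3.3, -1.0, 6.1]
opening: 0.104
gripper_force: 25.0
```

```bash
python3 prof.py 7
```

```text
top 1 pointer mm -0.42
top 7 pointer mm -3.14
scene 1 pointer mm 1.0
scene 7 pointer mm -0.93
[0.52057184 0.09234335 0.03242112] [ 2.61019231 -1.55982757  6.22282114] 24.95960623025894 0.10444168728074182 13.3
```

Call:
move_arm(
  dp=[
    [0, 0.0005, 0],
    [0, 0.0005, 0],
    [0, 0.0005, 0],
    [0, 0, 0],
    [0, 0, 0],
  ],
  dr=[
    [0, 0, 0],
    [0, 0, 0],
    [0, 0, 0],
    [0, 0, 0],
    [0, 0, 0],
  ],
  fingers=[255, 255, 255, 255, 255],
)

```text
clock: 13.92
ee_pos: [0.5219, 0.0927, 0.0324]
tool_rot: [-1.92, -2.485, 0.002]
contact_force: [1.8, -1.6, 7.2]
opening: 0.107
gripper_force: 25.0
```

```bash
python3 prof.py 8
```

```text
top 1 pointer mm -0.42
top 8 pointer mm -1.58
scene 1 pointer mm 1.0
scene 8 pointer mm -0.17
[0.52183539 0.09266033 0.03239362] [ 2.19354212 -0.91017293  6.64958588] 24.985098838806152 0.1051312438366043 14.025
```

Call:
move_arm(
  dp=[
    [0, 0.0005, 0],
    [0, 0.0003, 0],
    [0, 0.0002, 0],
    [0, 0, 0],
    [0, 0, 0],
  ],
  dr=[
    [0, 0, 0],
    [0, 0, 0],
    [0, 0, 0],
    [0, 0, 0],
    [0, 0, 0],
  ],
  fingers=[255, 255, 255, 255, 255],
)

```text
clock: 14.65
ee_pos: [0.5227, 0.0929, 0.0324]
tool_rot: [-1.92, -2.485, 0.002]
contact_force: [2.6, -1.3, 8.0]
opening: 0.103
gripper_force: 25.0
```

```bash
python3 prof.py 9
```

```text
top 1 pointer mm -0.42
top 9 pointer mm -0.98
scene 1 pointer mm 1.0
scene 9 pointer mm 0.57
[0.52272498 0.09290596 0.03239939] [ 2.02526556 -1.91461792  7.0311637 ] 25.003109872341156 0.1069010641157498 14.75
```

Call:
move_arm(
  dp=[
    [0, 0.0003, 0],
    [0, 0.0003, 0],
    [0, 0.0002, 0],
    [0, 0, 0],
    [0, 0, 0],
  ],
  dr=[
    [0, 0, 0],
    [0, 0, 0],
    [0, 0, 0],
    [0, 0, 0],
    [0, 0, 0],
  ],
  fingers=[255, 255, 255, 255, 255],
)

```text
clock: 15.38
ee_pos: [0.523, 0.093, 0.0324]
tool_rot: [-1.92, -2.485, 0.004]
contact_force: [0.3, -1.9, 8.2]
opening: 0.105
gripper_force: 25.1
```

```bash
python3 prof.py 10
```

```text
top 1 pointer mm -0.42
top 10 pointer mm -0.44
scene 1 pointer mm 1.0
scene 10 pointer mm 0.99
[0.52302187 0.09300089 0.03242965] [ 1.27217583 -0.49380485  8.0490768 ] 25.098505318164825 0.104261147378921 15.475
```

The pointer is back at its home reading in both views, and the load on the tool has dropped as the bar met its stop. Opening now.

Call:
move_arm(
  dp=[
    [0, 0, 0],
    [0, 0, 0],
    [0, 0, 0],
    [0, 0, 0],
    [0, 0, 0],
  ],
  dr=[
    [0, 0, 0],
    [0, 0, 0],
    [0, 0, 0],
    [0, 0, 0],
    [0, 0, 0],
  ],
  fingers=[220, 205, 180, 140, 90],
)

```text
clock: 16.1
ee_pos: [0.5241, 0.0933, 0.0321]
tool_rot: [-1.921, -2.486, 0.001]
contact_force: [0.4, -0.0, 0.8]
opening: 0.636
gripper_force: 0.0
```

Call:
move_arm(
  dp=[
    [0, 0, 0],
    [0, 0, -0.01],
    [0, 0, -0.02],
    [0, 0, -0.03],
    [0, 0, -0.03],
  ],
  dr=[
    [0, 0, 0],
    [0, 0, 0],
    [0, 0, 0],
    [0, 0, 0],
    [0, 0, 0],
  ],
  fingers=[80, 80, 80, 80, 80],
)

```text
clock: 16.73
ee_pos: [0.5243, 0.0933, 0.1239]
tool_rot: [1.921, 2.486, 0.001]
contact_force: [1.2, -0.1, -0.1]
opening: 0.689
gripper_force: 0.0
```

Call:
move_arm(
  dp=[
    [0, 0, -0.03],
    [0, 0, -0.03],
    [0, 0, -0.03],
    [0, 0, 0],
    [0, 0, 0],
  ],
  dr=[
    [0, 0, 0],
    [0, 0, 0],
    [0, 0, 0],
    [0, 0, 0],
    [0, 0, 0],
  ],
  fingers=[80, 80, 80, 80, 80],
)

```text
clock: 17.35
ee_pos: [0.5237, 0.0932, 0.2119]
tool_rot: [-1.921, -2.485, 0.001]
contact_force: [0.1, 0.4, -0.6]
opening: 0.688
gripper_force: 0.0
```

```bash
python3 prof.py 11|tail -3
```

```text
scene 1 pointer mm 1.0
scene 11 pointer mm 0.99
[0.52353231 0.0932139  0.21115071] [-0.64439857 -0.24583412 -0.23452491] 0.0 0.6885776820661885 17.45prof.py:13: RuntimeWarning: invalid value encountered in scalar divide
  w=np.clip(v.max()-30-v,0,None);print(n,k,"pointer mm",round(1e3*(w@xs)/w.sum(),2))
```

View pics/s11.png

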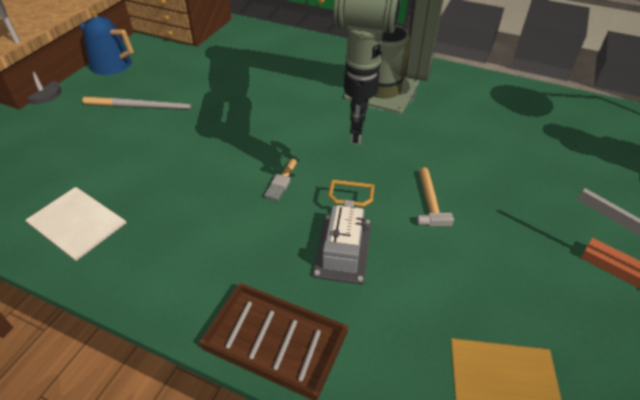

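The bow is home at (352,193), the pointer is at its zero, and the gripper is clear above at (357,130). The hammer at (433,200), the brush at (281,180) and the rider haven't moved.

```bash
python3 -c "
from workcell import bot
print(bot.close_job())"
```

```text
the job is handed in; nothing more can be done
None
```

The bow was gripped at about 25 N, drawn until the pointer stood mid-gap in the rider (within about 1 mm), held there over 2.5 s, eased fully home and released; rider, hammer and brush were left alone, and the job was handed in at about 17.5 s on the clock.

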